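# Put away the coffee sample drawer

### The arm

A 6-joint arm with a two-finger parallel gripper is mounted at the origin on the work surface. World frame = base frame: x ahead of the robot, y to its left, z up, the work surface at z = 0. Lengths are in m, angles in rad, forces in N, time in s.
With the tool pointing down it reaches from about 0.275 to 0.75 m from the base axis. Payload 10.2 kg.
Tool frame: the origin (TCP) lies on the front face of the gripper's body, between the roots of the fingers; the fingertips stand 64 mm ahead of it and the grasp point (between the pads) lies 45 mm ahead of it (env.nose_length is the y of the fingertips in the tool frame, in m); y points along the fingers, z is the direction in which the jaws open and shut, and the axes are right-handed (so a half turn about y gives the same grasp; the last joint's range is limited). The gripper opens to 88 mm and grips with 3 to 60 N. Pads are 18 mm wide; open, the fingers measure 123 mm over their backs; the gripper's body (75 mm by 187 mm) begins 45 mm behind the grasp point.
Start: joints at [-1.529, 0.313, 1.498, -0, 1.331, -0.223], TCP at [0.137, -0.507, 0.303] pointing down, gripper open.
Joint ranges: [-2.94, 2.94], [-0.97, 2.17], [0.19, 2.56], [-1.23, 4.37], [0.02, 3.11], [-2.88, 2.88]. Speed limits (rad/s): [2.39, 2.39, 3.01, 3.14, 3.14, 3.14].

### API

Orientations are given as a unit quaternion [w, x, y, z].
In Python, from rig import env, imaging gives the robot as it stands.
- The arm moves only by the tool arm_command, never from a script. Its argument "rows" is a list of rows, each a list of 2 entries, a list of its own where there are three numbers: the shift along the tool's x, y, z in cm, then the turn about the tool's y in degrees. In form: [[[x, y, z], roll], ...]. A call has 1 to 12 rows; each row shifts and turns the commanded pose from where the row before left it, along the tool's axes as they then stand; what a row does not reach is not made up. A row lasts 1/12 s, in which the tool goes at most 41.7 mm and 7.16 degrees, less where a joint would pass 70% of its speed; a pose out of reach is approached as far as the arm can. A call with a gripper value outside its range is refused whole. "hand" is the finger opening in cm, from 0 to 8.81, set as the call begins (left out, the last holds). The fingers move at their own pace and stop on an object; the grip force is fixed at half the most. Time passes only in rows, so rows that do not move let the fingers close. It gives the time, the measured TCP pose, the force and the opening at its end, in the units of the state.
- env.observe(): the state, without advancing time (a new reading comes with each control period).
- imaging.capture(name): name is "side" or "top" or "wrist"; returns the picture (400x640x3 uint8, red, green, blue); there is no depth.
- imaging.calibration(name): a dict with "K" (3x3 intrinsics, pixels), "camera_from_world" (4x4, takes a point from world to camera coordinates); the wrist camera has in their place "hand_eye" (4x4, takes a point from camera to tool coordinates, whose origin is the TCP and whose axes are the tool frame's). Camera axes: x right, y down, z forward; pixel columns grow to the right and rows downward; lengths in m; the calibration is good to about 2 mm. The wrist camera is an equidistant fisheye: a pixel r from the principal point sees the ray r / f radians off the axis. A picture is of the moment at which its call begins: read the wrist's pose just before it. calibration takes no time and is no camera call.
- env.hand_in(): hands the job in, once; it reports no verdict.
The state is a dict: "time": time; "qpos": joint angles; "qvel": joint speeds; "joint_torque": joint torques, N m; "eef_pos": TCP position; "tool_rot": TCP orientation; "ft_force": force on the tool from outside, world axes, zero at the start; "torque": the same for the moment, N m; "grip_width": finger opening in m.
Only numpy, scipy, OpenCV 4.12 (cv2) and the standard library are available. Lean on these libraries where they do the work, as an engineer would, in place of code of your own. Each camera call takes 0.05 s, during which the arm holds its last target.

### The job

Close up the coffee sample drawer: lift the red tab of the locked stay to break it well past straight, gently lower the lid until it lies fully shut, and only then push the drawer fully home. Do not let the lid slam, and leave the white bowls beside it standing where they are.

Things in the scene. Friction and masses are not known exactly. Their poses are not given: they have to be found in the camera images.
- cab: fixed dark wooden cabinet, 300 (x) x 290 (y) x 148 mm high, with one drawer; origin at the foot of its front face, in the middle; z up, y left, front faces its own -x (towards the robot). The drawer slides along its x axis
- drawer (a joint): how far the drawer is pushed in, m: starts near 0 (-0.01 to 0.02, drawn out), 0.23 = fully home (its front face 2 mm proud of the cabinet's), outer stop at -0.02. Runs stiffly: about 3 N of friction, and may creep out to its stop while the stay is being lifted. While the lid stands up it strikes the cabinet's top and keeps the drawer from going in
- drawer_front (a point): middle of the top edge of the drawer's outer front face; moves with the drawer; axes as the cabinet's. Pale front panel 262 mm wide, 12 thick, 118 high; this point is 133 mm above the table. A 100 mm brass bar handle stands 35 mm off the face, 68 mm below this point; above it the face is plain. The cabinet's top is 15 mm higher than this point
- hinge (a point): middle of the lid's hinge line, which runs along the cabinet's y axis on the drawer's rim, 175 mm behind the drawer's front face, 125 mm above the table; moves with the drawer; axes as the cabinet's
- lid (a joint): angle by which the pale wooden lid is lowered, rad: 0 = upright (start), 1.571 = shut, lying level on the drawer's rim close behind the front panel, its top level with the panel's top. The hinge is stiff: the lid stays where it is left, and 2 to 3 N near the free edge moves it once the stay is unlocked
- lid_edge (a point): middle of the lid's free edge, on its outer face; z axis from hinge to free edge, x axis out of the outer face. The lid is a plate 160 mm long, 236 wide, 8 thick. Upright, its outer face looks to the cabinet, 8 mm behind the hinge line; shut, the outer face is on top, 8 mm above the hinge line
- stay (a joint): bend of the folding steel stay at its elbow, rad: 0 = locked over-centre against its stop (start), 0.28 = straight, larger = broken and folding; about 3.0 with the lid shut. Locked, it keeps the lid from being lowered; well past straight (0.7 or more) it folds freely as the lid goes down, and drops inside the drawer
- stay_tab (a point): centre of the stay's red tab, the place to grip, 100 mm left (+y) of the drawer's middle; 61 mm in front of and 49 mm above the hinge line at the start. Flat: 12 mm thick along the cabinet's y, 22 wide, 24 long, fixed to the upper link with its centre 24 mm from the elbow, pointing forward and up from it. It may turn between the fingers
- stay_pin (a point): pin of the stay's lower link on the drawer's left wall, 80 mm in front of and 8 mm below the hinge line; axes as the cabinet's. Links: lower 62 mm, upper 79 mm (pinned to the lid 110 mm from the hinge). Lifting the elbow up and forward on an arc of 0.6 rad about this pin (some 37 mm) takes a few newtons, breaks the stay to about 1 rad and brings the lid down some 0.2 rad
- bowl1: white ceramic cupping bowl, 96 mm across, 65 mm high, standing on the table to the left (+y) of the cabinet; loose, to be left standing where it is
- bowl2: the same bowl, to the right (-y) of the cabinet; loose, to be left standing where it is
- bowl3: the same bowl, to the right (-y) of the drawn-out drawer; loose, to be left standing where it is

How it is judged:
By the outcome, as a careful person would: the job done as asked, in the order asked, and still so for the second after the job is handed in, with the robot touching nothing.
It also fails if it takes over 64 s, if anything falls off the work surface, if the arm or the gripper's body presses on something with over 40 N, if the wrist force passes 120 N, or if a joint passes its speed limit or range.

## Working session

There is one attempt and no reset: what is moved stays moved. The work goes in short steps, Python scripts to look and compute and a tool call to move; the robot and the scene stay as the last step left them, time stands still between calls to the robot, and variables do not carry over. Pictures are saved under pics/ and viewed, and the job is handed in when it is done.

Besides the shell and the picture viewer there is one more tool, called after "Request:" as a command line: name --argument value ..., lists and objects as JSON in quotes. arm_command: Moves the arm, as the interface text tells. Its arguments: {"type":"object","properties":{"rows":{"type":"array"},"hand":{"type":"number"}},"required":["rows"]}

```bash
ls; mkdir -p pics; python3 - <<'E'
from rig import env, imaging
import cv2, numpy as np
np.set_printoptions(precision=4,suppress=True)
s=env.observe()
for k,v in s.items(): print(k,v)
for n in ("side","top"):
    im=imaging.capture(n); cv2.imwrite(f"pics/{n}0.png",im[:,:,::-1])
    print(n,imaging.calibration(n))
print(imaging.calibration("wrist"))
E
```

```text
pics
time 0.0
qpos [-1.5294  0.3134  1.4984 -0.      1.331  -0.2234]
qvel [-0.0001  0.0003  0.0005 -0.0016 -0.002   0.0018]
joint_torque [  0.0011 -40.2209 -25.2269   0.0695   0.0352  -0.0001]
eef_pos [ 0.1374 -0.5065  0.3022]
tool_rot [ 0.0934 -0.0933  0.7014 -0.7005]
ft_force [-0.7506  0.4764  0.126 ]
torque [0.0003 0.0305 0.0254]
grip_width 0.08820487231402739
side {'K': array([[394.8174,   0.    , 318.1258],
       [  0.    , 394.8174, 200.1945],
       [  0.    ,   0.    ,   1.    ]]), 'camera_from_world': array([[-0.8761, -0.4821,  0.0104,  0.4817],
       [-0.3205,  0.5661, -0.7595,  0.3185],
       [ 0.3603, -0.6687, -0.6504,  0.9609],
       [ 0.    ,  0.    ,  0.    ,  1.    ]])}
top {'K': array([[383.4472,   0.    , 317.0609],
       [  0.    , 383.4472, 203.7163],
       [  0.    ,   0.    ,   1.    ]]), 'camera_from_world': array([[-0.139 , -0.9903, -0.0056,  0.0686],
       [-0.9677,  0.137 , -0.2114,  0.5935],
       [ 0.2102, -0.0239, -0.9774,  1.1571],
       [ 0.    ,  0.    ,  0.    ,  1.    ]])}
{'K': array([[309.7069,   0.    , 317.7169],
       [  0.    , 309.7069, 198.2355],
       [  0.    ,   0.    ,   1.    ]]), 'hand_eye': array([[-0.0006,  0.9524,  0.3048, -0.08  ],
       [-0.0003, -0.3048,  0.9524, -0.0823],
       [ 1.    ,  0.0004,  0.0005,  0.0003],
       [ 0.    ,  0.    ,  0.    ,  1.    ]])}
```

View pics/side0.png

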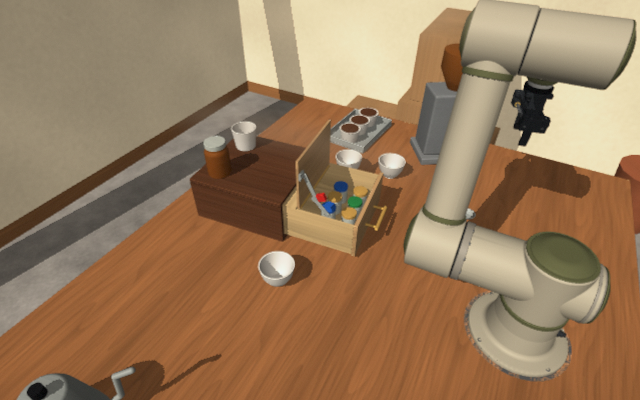

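View pics/top0.png

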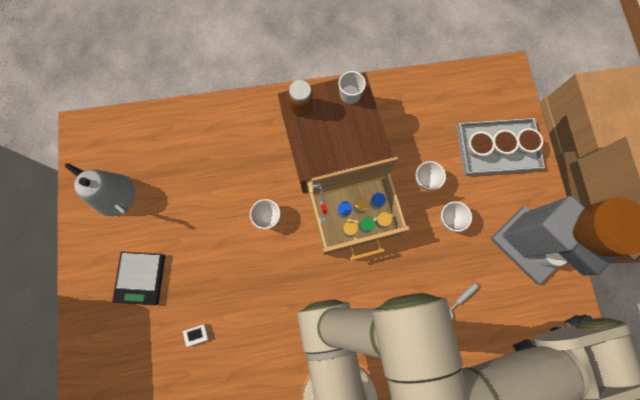

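```bash
python3 - <<'E'
import cv2
a=cv2.imread("pics/top0.png")[60:270,260:420]; cv2.imwrite("pics/top0c.png",cv2.resize(a,None,fx=2.8,fy=2.8,interpolation=cv2.INTER_CUBIC)) if 0 else cv2.imwrite("pics/top0c.png",cv2.resize(a[90:210],None,fx=5,fy=5,interpolation=cv2.INTER_CUBIC))
a=cv2.imread("pics/side0.png")[110:260,180:400]; cv2.imwrite("pics/side0c.png",cv2.resize(a,None,fx=3.6,fy=3.6,interpolation=cv2.INTER_CUBIC))
E
```

```text
(no output)
```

View pics/top0c.png

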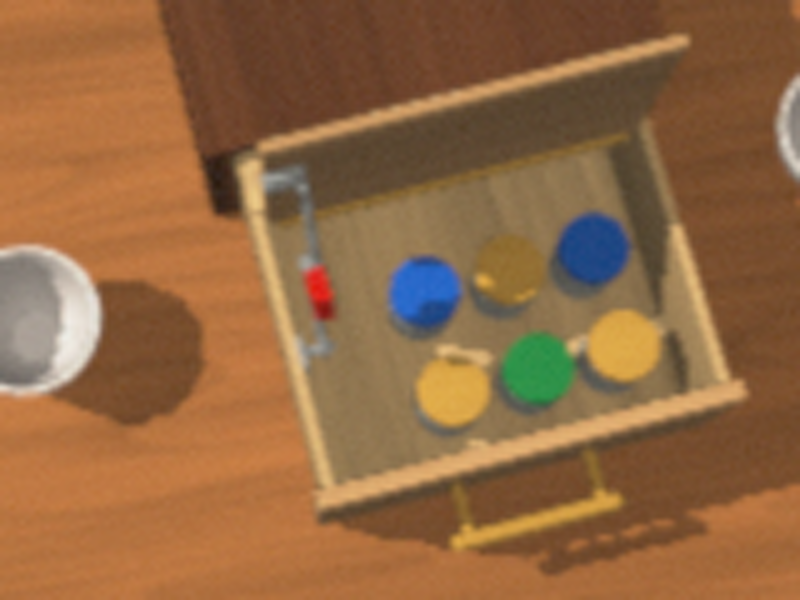

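View pics/side0c.png

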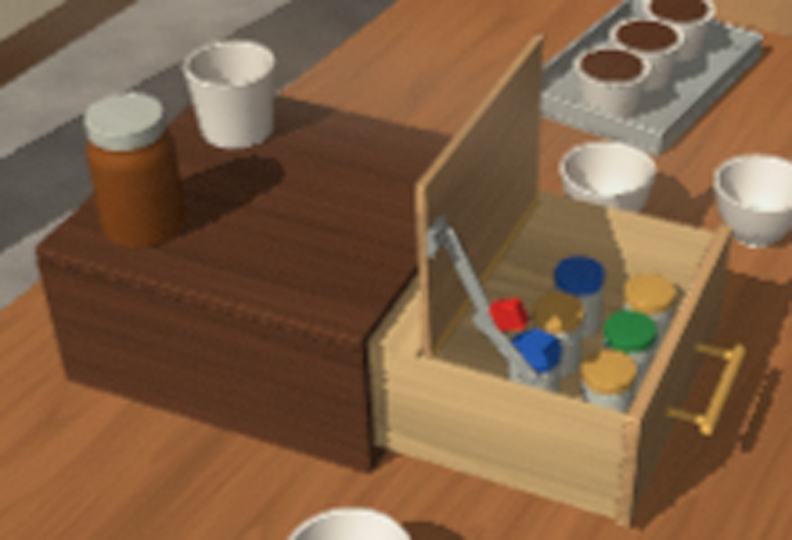

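```bash
cat > H.py <<'E'
import numpy as np, cv2
from scipy.optimize import least_squares
from scipy.spatial.transform import Rotation as R
np.set_printoptions(precision=4,suppress=True)
from rig import env, imaging
CAL={n:imaging.calibration(n) for n in("side","top")}
WC=imaging.calibration("wrist")
def proj(n,P):
    c=CAL[n];p=c["camera_from_world"][:3,:3]@np.asarray(P)+c["camera_from_world"][:3,3]
    q=c["K"]@p; return q[:2]/q[2]
def c2w(p,P):
    x,y,a=p[:3];c,s=np.cos(a),np.sin(a)
    return np.array([x+c*P[0]-s*P[1],y+s*P[0]+c*P[1],P[2]])
def w2c(p,P):
    x,y,a=p[:3];c,s=np.cos(a),np.sin(a);dx,dy=P[0]-x,P[1]-y
    return np.array([c*dx+s*dy,-s*dx+c*dy,P[2]])
def tri(pt,ps):
    f=lambda X:np.r_[proj("top",X)-pt,proj("side",X)-ps]
    r=least_squares(f,[.5,0,.15]);return r.x,r.fun
def show(name,fn,box=None,s=1):
    im=imaging.capture(name)[:,:,::-1]
    if box: im=im[box[1]:box[3],box[0]:box[2]]
    cv2.imwrite(f"pics/{fn}.png",cv2.resize(im,None,fx=s,fy=s,interpolation=cv2.INTER_CUBIC))
E
cat > fit.py <<'E'
from H import *
T=lambda u,v:("top",np.array([260+u/5,150+v/5]))
S=lambda u,v:("side",np.array([180+u/3.6,110+v/3.6]))
# (cam,pix),(x,rel to front?),y,z
obs=[(T(322,512),1,(0,.131,.133)),(T(745,392),1,(0,-.131,.133)),
(T(258,145),1,(.183,.118,.285)),(T(686,36),1,(.183,-.118,.285)),
(S(630,422),1,(0,.131,.133)),(S(730,230),1,(0,-.131,.133)),
(S(628,524),1,(0,.131,.015)),
(S(418,187),1,(.183,.118,.285)),(S(541,36),1,(.183,-.118,.285)),
(S(368,338),0,(0,.145,.148)),(S(372,470),0,(0,.145,0)),(S(40,255),0,(.3,.145,.148)),(S(68,380),0,(.3,.145,0))]
def f(p):
    r=[]
    for (n,uv),k,P in obs:
        P=np.array(P,float)
        if k:P[0]+=-.232+p[3]
        r.append(proj(n,c2w(p,P))-uv)
    return np.concatenate(r)
r=least_squares(f,[.6,0,0,0],loss='soft_l1');print(r.x,np.degrees(r.x[2]));print(f(r.x).reshape(-1,2))
p=r.x; np.save("cab.npy",p)
X,e=tri(T(318,292)[1],S(509,315)[1]);print("tab",X,e,w2c(p,X))
hx=-.232+p[3]+.175
print("tab pred",c2w(p,(hx-.061,.1,.174)))
print("tab in cab pred",hx-.061,.1,.174, "front",c2w(p,(-.232+p[3],0,.133)),"hinge",c2w(p,(hx,0,.125)))
E
python3 fit.py
```

```text
[ 0.6677 -0.1172  0.1152  0.0147] 6.599784210805008
[[-0.7828 -0.3741]
 [ 0.4513  1.1351]
 [-0.3268 -0.8976]
 [-0.0253 -0.7504]
 [ 3.4369 -0.1915]
 [ 1.5145 -1.5148]
 [ 0.7896  1.3192]
 [-0.3502 -0.7361]
 [-1.1631 -1.0261]
 [-0.6447  0.9226]
 [ 0.7181  1.5668]
 [-0.9548 -2.0937]
 [ 0.5501 -0.0089]]
tab [ 0.5577 -0.029   0.1721] [-0.0051 -0.0102  0.0104  0.0026] [-0.0992  0.1003  0.1721]
tab pred [ 0.5537 -0.0298  0.174 ]
tab in cab pred -0.10327615309455648 0.1 0.174 front [ 0.4519 -0.1422  0.133 ] hinge [ 0.6257 -0.1221  0.125 ]
```

```bash
cat > kin.py <<'E'
from H import *
# hinge frame (x,z) mm. unknown lid pin offset (ox), elbow
pin=np.array([-80,-8.]);tab0=np.array([-61,49.])
def elbow(phi): return pin+62*np.array([np.cos(phi),np.sin(phi)])
def cross(a,b): return a[0]*b[1]-a[1]*b[0]
def bend(E,L):
    a=E-pin;b=L-E; return np.arctan2(cross(a,b),a@b)
def f(v):
    phi,ox=v;E=elbow(phi);L=np.array([ox,110.])
    return [np.hypot(*(L-E))-79, (np.hypot(*(tab0-E))-24)]
for g in ([.6,0],[.9,0],[1.2,-5]):
    r=least_squares(f,g);phi0,ox=r.x;E0=elbow(phi0);L0=np.array([ox,110]);print(r.x,r.cost,E0,"bend",bend(E0,L0))
    if r.cost>1e-3: continue
    u=(L0-E0)/79;n=np.array([-u[1],u[0]]);tl=np.array([(tab0-E0)@u,(tab0-E0)@n])
    th=0.
    for d in np.arange(0,.85,.1):
        E=elbow(phi0+d)
        Lf=lambda t:np.array([ox*np.cos(t)-110*np.sin(t),110*np.cos(t)+ox*np.sin(t)])
        s=least_squares(lambda t:np.hypot(*(Lf(t[0])-E))-79,[th+.01]);th=s.x[0];L=Lf(th)
        u=(L-E)/79;n=np.array([-u[1],u[0]]);T=E+tl[0]*u+tl[1]*n
        print("d%.1f"%d,"E",E,"lid%.3f"%th,"bend%.3f"%(bend(E,L)-bend(E0,L0)),"tab",T,"dtab",T-tab0,"cost%.3g"%s.cost)
E
python3 kin.py; python3 - <<'E'
from H import *
s=env.observe();q=s["tool_rot"];M=R.from_quat(np.r_[q[1:],q[0]]).as_matrix();print(M)
p=np.load("cab.npy");cy=np.array([-np.sin(p[2]),np.cos(p[2]),0]);print(M.T@cy)
E
```

```text
[ 0.8545 -5.139 ] 6.723428047496302e-23 [-39.2923  38.7641] bend 0.2692071850413527
d0.0 E [-39.2923  38.7641] lid0.000 bend0.000 tab [-61.  49.] dtab [-0.  0.] cost6.72e-23
d0.1 E [-44.1642  42.5945] lid-0.019 bend-0.200 tab [-64.7452  54.9405] dtab [-3.7452  5.9405] cost1.01e-28
d0.2 E [-49.3943  45.9193] lid-0.017 bend-0.376 tab [-68.9733  59.7996] dtab [-7.9733 10.7996] cost6.85e-21
d0.3 E [-54.9301  48.7054] lid-0.000 bend-0.536 tab [-73.6492  63.7253] dtab [-12.6492  14.7253] cost3.28e-25
d0.4 E [-60.7165  50.9249] lid0.027 bend-0.682 tab [-78.7126  66.8038] dtab [-17.7126  17.8038] cost2.36e-24
d0.5 E [-66.6955  52.5557] lid0.062 bend-0.819 tab [-84.0941  69.0872] dtab [-23.0941  20.0872] cost0
d0.6 E [-72.8074  53.5814] lid0.103 bend-0.948 tab [-89.7208  70.609 ] dtab [-28.7208  21.609 ] cost1.01e-28
d0.7 E [-78.9913  53.9918] lid0.149 bend-1.070 tab [-95.5199  71.3931] dtab [-34.5199  22.3931] cost0
d0.8 E [-85.1851  53.7828] lid0.198 bend-1.187 tab [-101.4195   71.4589] dtab [-40.4195  22.4589] cost0
[ 0.8545 -5.139 ] 2.8498957672954756e-22 [-39.2923  38.7641] bend 0.269207
[... 1398 characters left out ...]
6492  63.7253] dtab [-12.6492  14.7253] cost1.24e-24
d0.4 E [-60.7165  50.9249] lid0.027 bend-0.682 tab [-78.7126  66.8038] dtab [-17.7126  17.8038] cost4.04e-26
d0.5 E [-66.6955  52.5557] lid0.062 bend-0.819 tab [-84.0941  69.0872] dtab [-23.0941  20.0872] cost1.01e-28
d0.6 E [-72.8074  53.5814] lid0.103 bend-0.948 tab [-89.7208  70.609 ] dtab [-28.7208  21.609 ] cost1.01e-28
d0.7 E [-78.9913  53.9918] lid0.149 bend-1.070 tab [-95.5199  71.3931] dtab [-34.5199  22.3931] cost1.01e-28
d0.8 E [-85.1851  53.7828] lid0.198 bend-1.187 tab [-101.4195   71.4589] dtab [-40.4195  22.4589] cost0
[[-0.9652 -0.      0.2617]
 [-0.2617  0.0011 -0.9652]
 [-0.0003 -1.     -0.0011]]
[-0.149   0.0011 -0.9888]
```

```bash
cat >> H.py <<'E'
def state():
    s=env.observe();q=s["tool_rot"];M=R.from_quat(np.r_[q[1:],q[0]]).as_matrix();return s,M
def delta(P,p):
    s,M=state();cy=np.array([-np.sin(p[2]),np.cos(p[2]),0]);t=M.T@cy
    roll=np.degrees(np.arctan2(-t[0],-t[2]))
    d=np.asarray(P)-s["eef_pos"]
    M2=M@R.from_euler('y',roll,degrees=True).as_matrix()
    print("t",s["time"],"eef",s["eef_pos"],"cab",w2c(p,s["eef_pos"]),"roll",roll,"delta now cm",100*M.T@d,"after roll",100*M2.T@d,"F",s["ft_force"],"grip",s["grip_width"])
E
python3 - <<'E'
from H import *
p=np.load("cab.npy")
delta((.5557,-.0294,.38),p)
E
```

```text
t 0.1 eef [ 0.1374 -0.5066  0.3022] cab [-0.5716 -0.3258  0.3022] roll 8.569634506198417 delta now cm [-52.8639  -7.7247 -35.1164] after roll [-47.041   -7.7247 -42.6017] F [-0.3147  0.0997 -0.0955] grip 0.08827623899277348
```

Request:
arm_command --rows '[[[0,-2.6,0],4.28],[[0,-2.6,0],4.28],[[0,-2.6,0],0],[[-2,0,-1.8],0],[[-2,0,-1.8],0],[[-2,0,-1.8],0],[[-2,0,-1.8],0],[[-2,0,-1.8],0],[[-2,0,-1.8],0],[[-2,0,-1.8],0],[[-2,0,-1.8],0],[[-2,0,-1.8],0]]' --hand 5.0

```text
time: 1.1
eef_pos: [0.2982, -0.3239, 0.3805]
tool_rot: [0.041, -0.041, 0.706, -0.706]
ft_force: [0.1, -0.5, 1.0]
grip_width: 0.0502
```

Request:
arm_command --rows '[[[-2,0,-1.8],0],[[-2,0,-1.8],0],[[-2,0,-1.8],0],[[-2,0,-1.8],0],[[-2,0,-1.8],0],[[-2,0,-1.8],0],[[-2,0,-1.8],0],[[-2,0,-1.8],0],[[-2,0,-1.8],0],[[-2,0,-1.8],0]]'

```text
time: 1.93
eef_pos: [0.4761, -0.122, 0.3804]
tool_rot: [0.041, -0.041, 0.706, -0.706]
ft_force: [-0.5, -1.5, 0.7]
grip_width: 0.0498
```

```bash
python3 - <<'E'
from H import *
p=np.load("cab.npy")
delta((.5557,-.0294,.33),p)
E
```

```text
t 1.9333 eef [ 0.4761 -0.122   0.3804] cab [-0.1909  0.0173  0.3804] roll 0.017468679382834355 delta now cm [-8.9727  5.0417 -8.2783] after roll [-8.9701  5.0417 -8.281 ] F [-0.4796 -1.5191  0.7004] grip 0.04982155242582932
```

Request:
arm_command --rows '[[[-2.25,0,-2.07],0],[[-2.25,0,-2.07],0],[[-2.25,0,-2.07],0],[[-2.22,0,-2.07],0],[[0,2.5,0],0],[[0,2.5,0],0],[[0,0,0],0],[[0,0,0],0]]'

```text
time: 2.6
eef_pos: [0.5548, -0.0306, 0.3303]
tool_rot: [0.04, -0.042, 0.706, -0.706]
ft_force: [0.6, -0.4, 0.9]
grip_width: 0.05
```

```bash
cat >> H.py <<'E'
def wproj(X,s,M):
    h=WC["hand_eye"];t=M.T@(np.asarray(X)-s["eef_pos"]);c=h[:3,:3].T@(t-h[:3,3])
    th=np.arccos(c[2]/np.linalg.norm(c));r=WC["K"][0,0]*th;d=c[:2]/np.linalg.norm(c[:2])
    return WC["K"][:2,2]+r*d
def wray(uv,s,M):
    h=WC["hand_eye"];d=(np.asarray(uv)-WC["K"][:2,2])/WC["K"][0,0];th=np.hypot(*d)
    c=np.r_[np.sin(th)*d/th,np.cos(th)]
    return s["eef_pos"]+M@h[:3,3],M@h[:3,:3]@c
E
python3 - <<'E'
from H import *
p=np.load("cab.npy")
delta((.5557,-.0294,.218),p)
s,M=state()
print(wproj((.5577,-.029,.172),s,M),wproj((.5537,-.0298,.174),s,M))
show("wrist","w1",None,1.25)
show("side","s1",(180,40,400,260),2.7)
E
```

```text
t 2.6 eef [ 0.5548 -0.0306  0.3303] cab [-0.1022  0.099   0.3303] roll 0.013663826369618165 delta now cm [-0.1237 11.2316 -0.0996] after roll [-0.1237 11.2316 -0.0996] F [ 0.5636 -0.3778  0.9193] grip 0.050007264828982725
[315.9442 197.8632] [316.3459 203.3742]
```

View pics/w1.png

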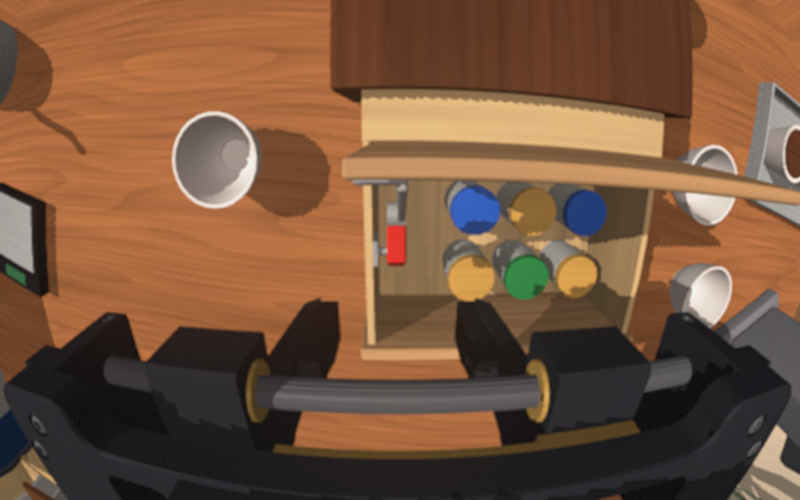

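View pics/s1.png

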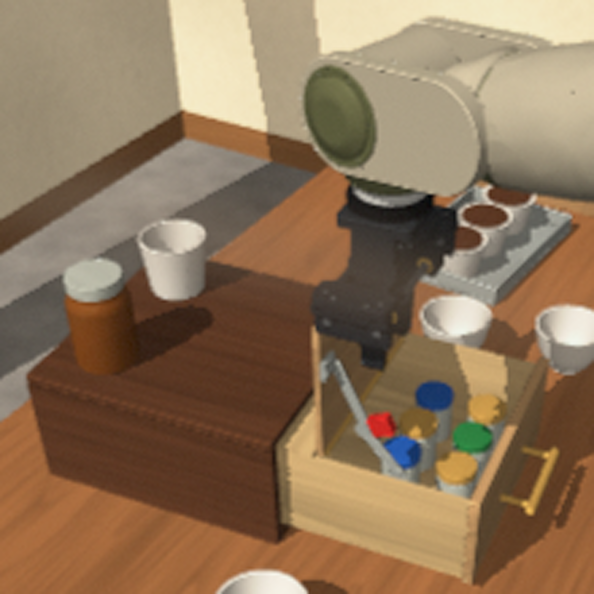

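Request:
arm_command --rows '[[[-0.2,2.5,0],0],[[0,2.5,0],0],[[0,2.2,0],0],[[0,1.6,0],0],[[0,1.2,0],0],[[0,1.2,0],0],[[0,0,0],0],[[0,0,0],0]]'

```text
time: 3.37
eef_pos: [0.5574, -0.0308, 0.2199]
tool_rot: [-0.041, 0.04, -0.706, 0.706]
ft_force: [-0.1, 0.2, -0.2]
grip_width: 0.05
```

```bash
python3 - <<'E'
from H import *
p=np.load("cab.npy")
delta((.557,-.030,.218),p)
s,M=state()
show("wrist","w2",None,1.25)
show("side","s2",(180,40,400,260),2.7)
E
```

```text
t 3.3667 eef [ 0.5574 -0.0308  0.2199] cab [-0.0996  0.0986  0.2199] roll -0.008984244549965957 delta now cm [ 0.0337  0.1905 -0.0796] after roll [ 0.0337  0.1905 -0.0796] F [-0.0863  0.1771 -0.2203] grip 0.0499861126686926
```

View pics/w2.png

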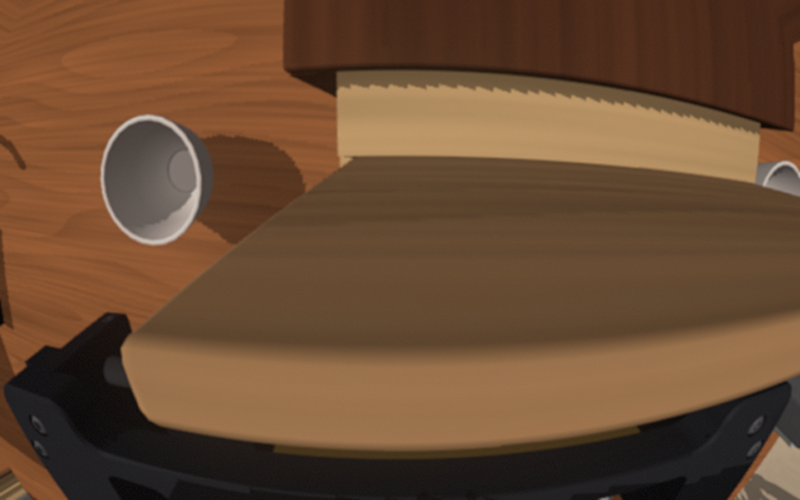

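View pics/s2.png

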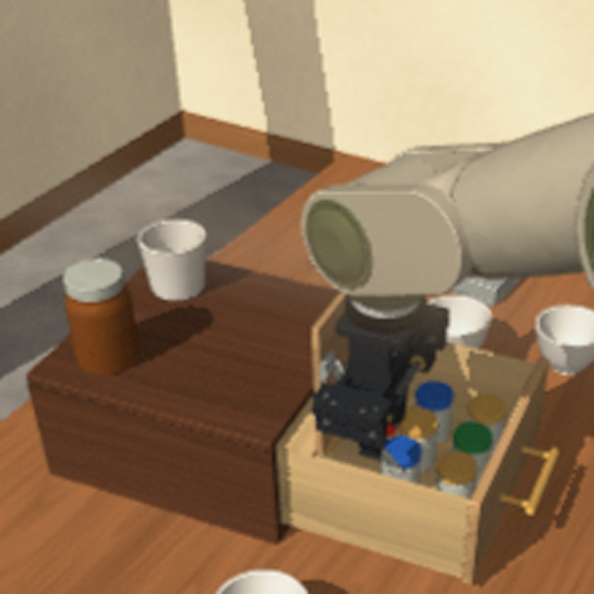

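Request:
arm_command --rows '[[[0,0.2,0],0],[[0,0,0],0],[[0,0,0],0],[[0,0,0],0],[[0,0,0],0],[[0,0,0],0],[[0,0,0],0],[[0,0,0],0]]' --hand 0

```text
time: 4.13
eef_pos: [0.557, -0.0298, 0.2168]
tool_rot: [0.041, -0.041, 0.706, -0.705]
ft_force: [-0.3, 6.5, 1.3]
grip_width: 0.0117
```

Request:
arm_command --rows '[[[0,0,-0.1],0],[[0.18,-0.3,0],0],[[0.19,-0.3,0],0],[[0.21,-0.25,0],0],[[0.21,-0.24,0],0],[[0.23,-0.2,0],0],[[0.24,-0.19,0],0],[[0,0,0],0],[[0,0,0],0]]'

```text
time: 4.88
eef_pos: [0.5439, -0.031, 0.2313]
tool_rot: [0.04, -0.041, 0.706, -0.706]
ft_force: [-3.3, -1.4, -6.6]
grip_width: 0.0115
```

```bash
python3 - <<'E'
from H import *
p=np.load("cab.npy")
delta((.557,-.030,.218),p)
show("top","t3",(260,150,420,270),5)
show("side","s3",(220,90,400,260),3.5)
E
```

```text
t 4.8833 eef [ 0.5439 -0.031   0.2313] cab [-0.1131  0.0999  0.2313] roll 0.005774565380593775 delta now cm [-1.3093  1.3305  0.055 ] after roll [-1.3093  1.3305  0.0549] F [-3.3046 -1.4012 -6.6151] grip 0.011523068247513316
```

View pics/t3.png

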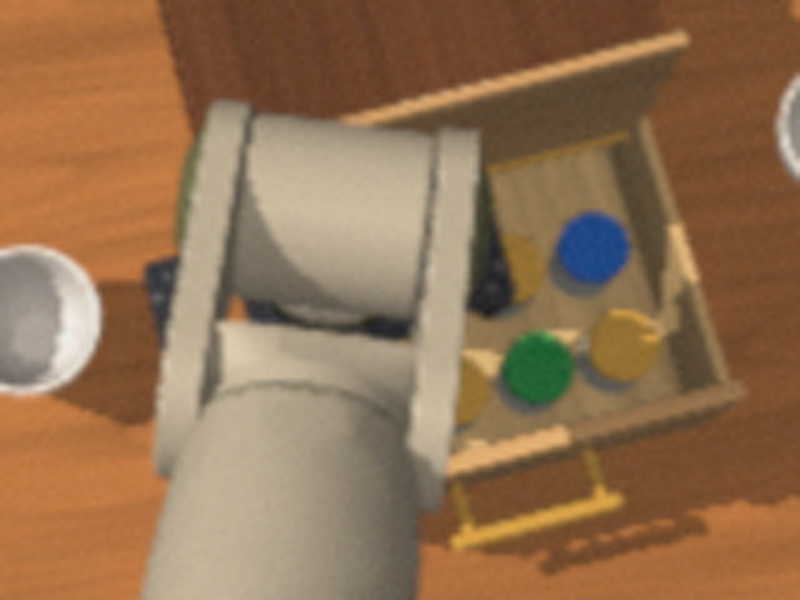

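View pics/s3.png

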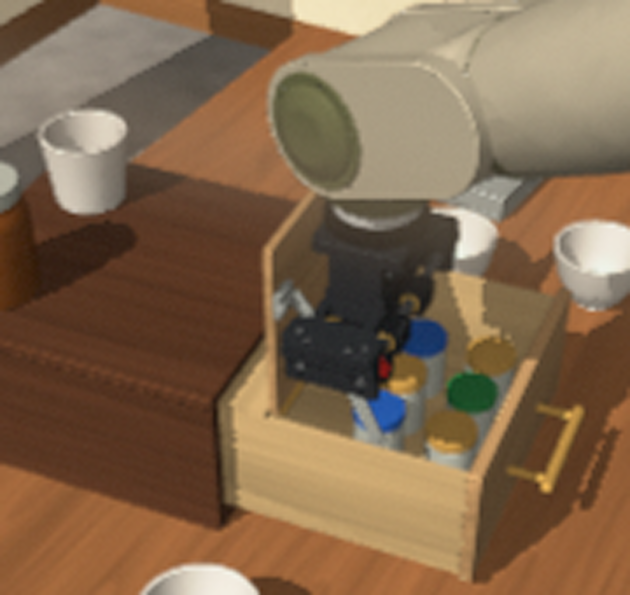

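Request:
arm_command --rows '[[[0.25,-0.16,0],0],[[0.26,-0.15,0],0],[[0.27,-0.12,0],0],[[0.27,-0.11,0],0],[[0.28,-0.08,0],0],[[0.28,-0.07,0],0],[[0.29,-0.04,0],0],[[0.29,-0.04,0],0],[[0.29,-0.01,0],0],[[0.3,0,0],0],[[0,0,0],0],[[0,0,0],0]]'

```text
time: 5.98
eef_pos: [0.5166, -0.0341, 0.2399]
tool_rot: [-0.041, 0.041, -0.706, 0.706]
ft_force: [-1.6, -0.1, 0.8]
grip_width: 0.0114
```

```bash
python3 - <<'E'
from H import *
p=np.load("cab.npy")
delta((.557,-.030,.218),p)
show("top","t4",(260,150,420,270),5)
show("side","s4",(220,90,400,260),3.5)
E
```

```text
t 5.9833 eef [ 0.5166 -0.0341  0.2399] cab [-0.1405  0.0999  0.2399] roll 0.01229619384863173 delta now cm [-4.0562  2.1903  0.0521] after roll [-4.0562  2.1903  0.0512] F [-1.6128 -0.0765  0.7965] grip 0.011391137537160262
```

View pics/t4.png

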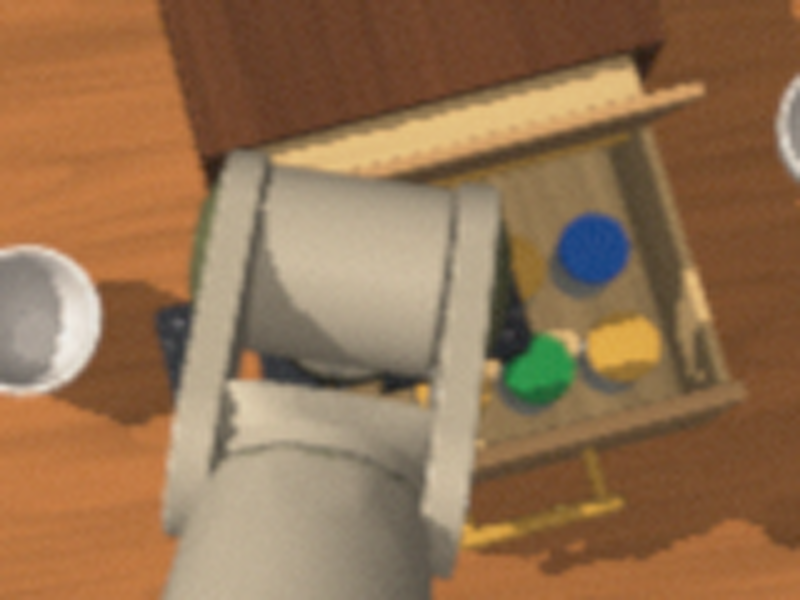

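View pics/s4.png

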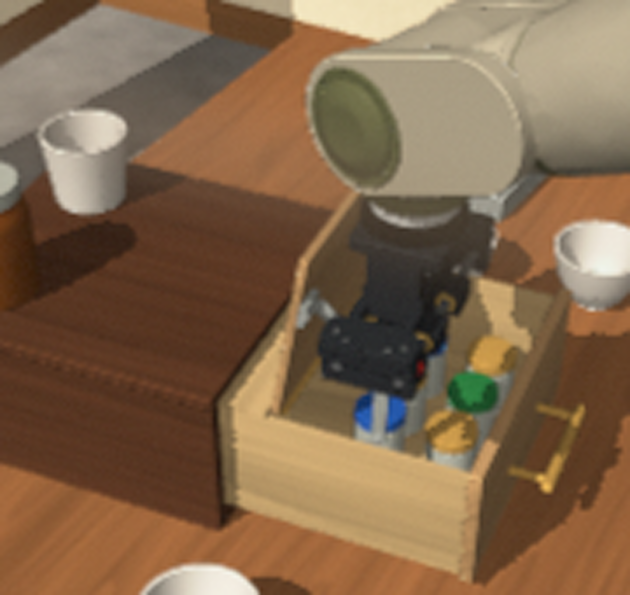

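Request:
arm_command --rows '[[[0,0,0],0],[[0,0,0],0],[[0,0,0],0],[[0,0,0],0],[[0,-1,0],0],[[0,-2,0],0],[[0,-3,0],0],[[0,-3,0],0],[[0,-3,0],0],[[0,-3,0],0],[[0,0,0],0],[[0,0,0],0]]' --hand 5

```text
time: 7.08
eef_pos: [0.5169, -0.0341, 0.3909]
tool_rot: [-0.042, 0.04, -0.706, 0.706]
ft_force: [0.2, 0.6, -0.4]
grip_width: 0.0497
```

```bash
python3 - <<'E'
from H import *
p=np.load("cab.npy")
delta((.557,-.030,.218),p)
show("wrist","w5",None,1.25)
show("side","s5",(220,90,400,260),3.5)
show("top","t5",(260,150,420,270),5)
E
```

```text
t 7.0833 eef [ 0.5169 -0.0341  0.3909] cab [-0.1403  0.1     0.3909] roll 0.017928461343516357 delta now cm [-3.9813 17.3073  0.0387] after roll [-3.9813 17.3073  0.0374] F [ 0.1854  0.6134 -0.3999] grip 0.04968822648633239
```

View pics/w5.png

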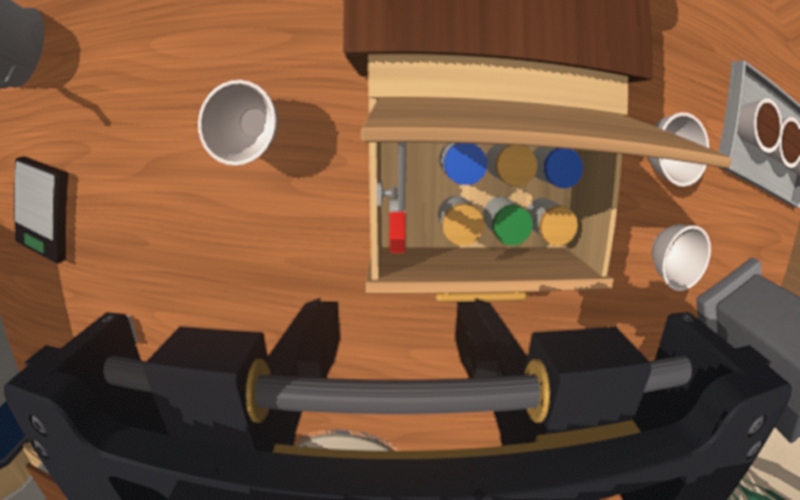

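View pics/s5.png

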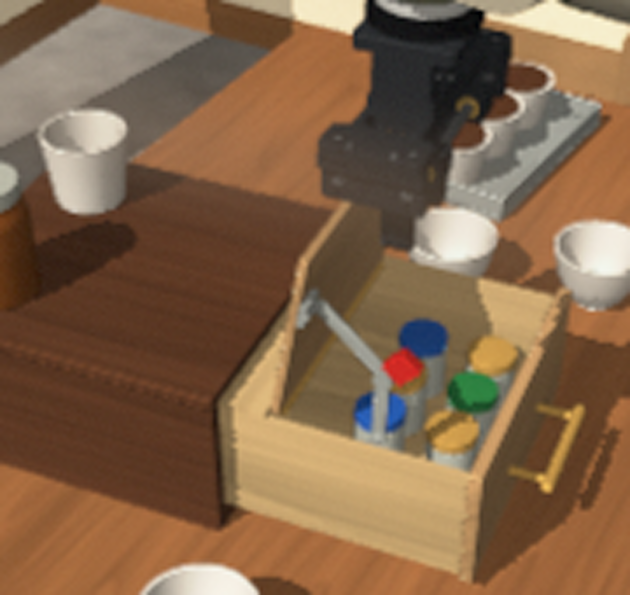

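View pics/t5.png

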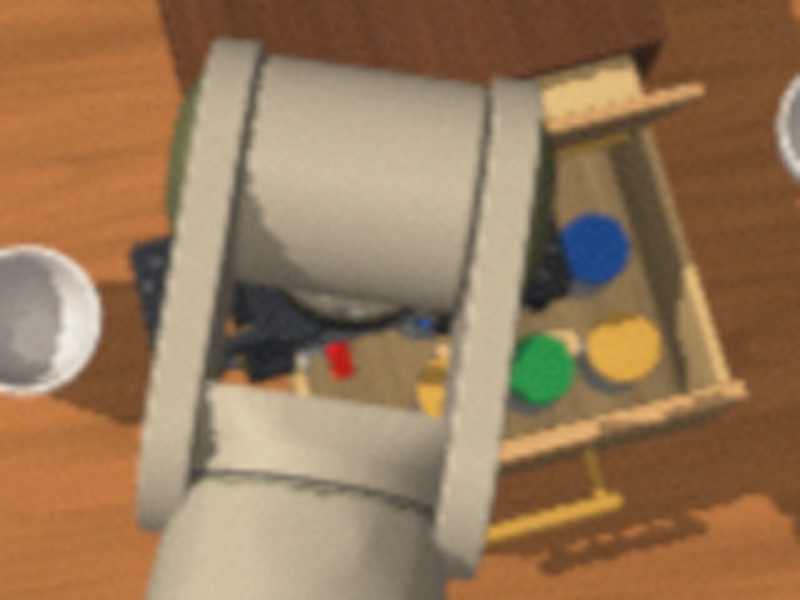

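```bash
cat > lid.py <<'E'
from H import *
p=np.load("cab.npy");hx=-.232+p[3]+.175
def outer(th,r,y=0.): return np.array([hx-r*np.sin(th)+.008*np.cos(th),y,.125+r*np.cos(th)+.008*np.sin(th)])
if __name__=="__main__":
    f=lambda t:proj("top",c2w(p,outer(t[0],.16,-.118)))-np.array([260+703/5,150+90/5])
    r=least_squares(f,[.2]);print("theta",r.x,r.fun)
    th=r.x[0]
    C=outer(th,.135);P=C+np.array([.009+.02,0,.064]);print("start TCP cab",P)
    delta(c2w(p,P+[0,0,.08]),p)
    prev=None
    for t in np.arange(.2,1.572,.1):
        rr=.135
        P=outer(t,rr)+[.009,0,.064]
        print("%.2f"%t,P, None if prev is None else -100*(P-prev)[[0,2]]); prev=P
E
python3 lid.py
```

```text
theta [0.2039] [ 0.0748 -0.0203]
start TCP cab [-0.0328  0.      0.3228]
t 7.2333 eef [ 0.5166 -0.034   0.3882] cab [-0.1406  0.1     0.3882] roll 0.007990858611574442 delta now cm [-10.7796  -1.4918  10.003 ] after roll [-10.781   -1.4918  10.0015] F [ 0.3892  0.3406 -0.2628] grip 0.050062806326981214
0.20 [-0.0523  0.      0.3229] None
0.30 [-0.0655  0.      0.3203] [1.3273 0.2564]
0.40 [-0.0785  0.      0.3165] [1.295  0.3876]
0.50 [-0.091   0.      0.3113] [1.2499 0.515 ]
0.60 [-0.1029  0.      0.3049] [1.1922 0.6372]
0.70 [-0.1141  0.      0.2974] [1.1227 0.753 ]
0.80 [-0.1245  0.      0.2888] [1.0419 0.8613]
0.90 [-0.1341  0.      0.2792] [0.9507 0.961 ]
1.00 [-0.1426  0.      0.2687] [0.85   1.0511]
1.10 [-0.15    0.      0.2574] [0.7408 1.1307]
1.20 [-0.1562  0.      0.2454] [0.6242 1.1991]
1.30 [-0.1612  0.      0.2328] [0.5014 1.2554]
1.40 [-0.165   0.      0.2198] [0.3736 1.2992]
1.50 [-0.1674  0.      0.2065] [0.242 1.33 ]
```

Request:
arm_command --rows '[[[0,-1.5,2.5],0],[[-2.2,0,2.5],0],[[-2.2,0,2.5],0],[[-2.2,0,2.5],0],[[-2.2,0,0],0],[[-2.0,0,0],0],[[0,2,0],0],[[0,2,0],0],[[0,2,0],0],[[0,2,0],0],[[0,0,0],0],[[0,0,0],0]]' --hand 0

```text
time: 8.23
eef_pos: [0.6354, -0.1209, 0.3232]
tool_rot: [0.04, -0.042, 0.706, -0.705]
ft_force: [-0.4, -0.4, 0.5]
grip_width: 0.0006
```

```bash
python3 - <<'E'
from H import *
from lid import outer
p=np.load("cab.npy")
delta(c2w(p,outer(.2,.135)+[.009,0,.064]),p)
show("side","s6",(180,60,400,260),3)
E
```

```text
t 8.2333 eef [ 0.6354 -0.1209  0.3232] cab [-0.0326  0.0001  0.3232] roll 0.009080529104047585 delta now cm [1.9695 0.0399 0.0067] after roll [1.9695 0.0399 0.007 ] F [-0.3651 -0.4444  0.5434] grip 0.0006074766543540965
```

View pics/s6.png

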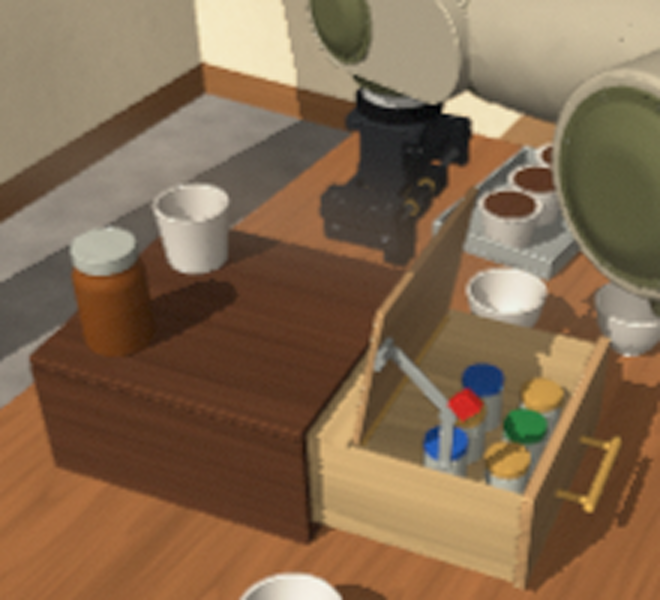

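Request:
arm_command --rows '[[[0.5,0,0],0],[[0.5,0,0],0],[[0.5,0,0],0],[[0.45,0,0],0],[[0.44,0.08,0],0],[[0.44,0.09,0],0],[[0.44,0.1,0],0],[[0.43,0.12,0],0],[[0.43,0.13,0],0],[[0.43,0.14,0],0],[[0,0,0],0],[[0,0,0],0]]'

```text
time: 9.28
eef_pos: [0.59, -0.1263, 0.3176]
tool_rot: [0.04, -0.041, 0.706, -0.706]
ft_force: [0.3, -0.2, -0.5]
grip_width: 0.0002
```

```bash
python3 - <<'E'
from H import *
from lid import outer
p=np.load("cab.npy")
delta(c2w(p,outer(.4,.135)+[.009,0,.064]),p)
show("side","s7",(180,60,400,260),3)
show("top","t7",(260,150,420,270),5)
E
```

```text
t 9.2833 eef [ 0.59   -0.1263  0.3176] cab [-0.0783 -0.      0.3176] roll 0.0010773358995561067 delta now cm [ 0.0206  0.1102 -0.0021] after roll [ 0.0206  0.1102 -0.0021] F [ 0.3117 -0.2363 -0.5078] grip 0.00023122741039100978
```

View pics/s7.png

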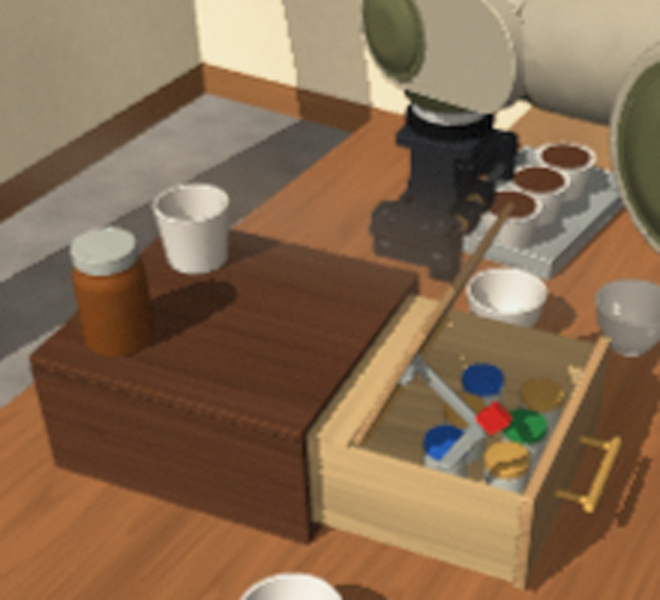

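View pics/t7.png

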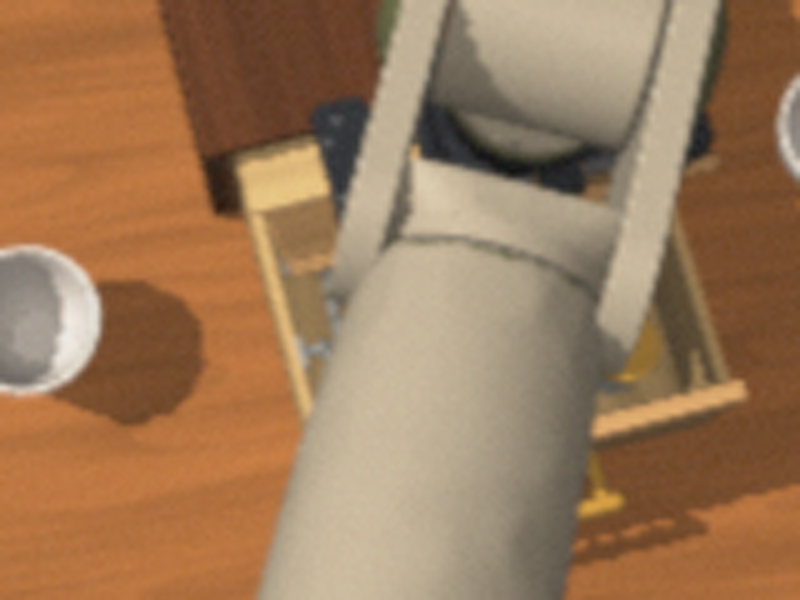

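Request:
arm_command --rows '[[[0.42,0.16,0],0],[[0.42,0.17,0],0],[[0.41,0.18,0],0],[[0.4,0.2,0],0],[[0.4,0.21,0],0],[[0.39,0.22,0],0],[[0.38,0.24,0],0],[[0.37,0.25,0],0],[[0.37,0.26,0],0],[[0.36,0.28,0],0],[[0.35,0.29,0],0],[[0.34,0.3,0],0]]'

```text
time: 10.38
eef_pos: [0.5441, -0.1316, 0.2898]
tool_rot: [-0.041, 0.041, -0.706, 0.706]
ft_force: [1.5, 0.2, 0.1]
grip_width: 0.0004
```

```bash
python3 - <<'E'
from H import *
from lid import outer
p=np.load("cab.npy")
delta(c2w(p,outer(.8,.135)+[.009,0,.064]),p)
show("side","s8",(180,60,400,260),3)
E
```

```text
t 10.3833 eef [ 0.5441 -0.1316  0.2898] cab [-0.1244 -0.      0.2898] roll 0.010620069152173634 delta now cm [ 0.0119  0.1039 -0.0038] after roll [ 0.0119  0.1039 -0.0038] F [1.5246 0.2249 0.0584] grip 0.00039820993185007053
```

View pics/s8.png

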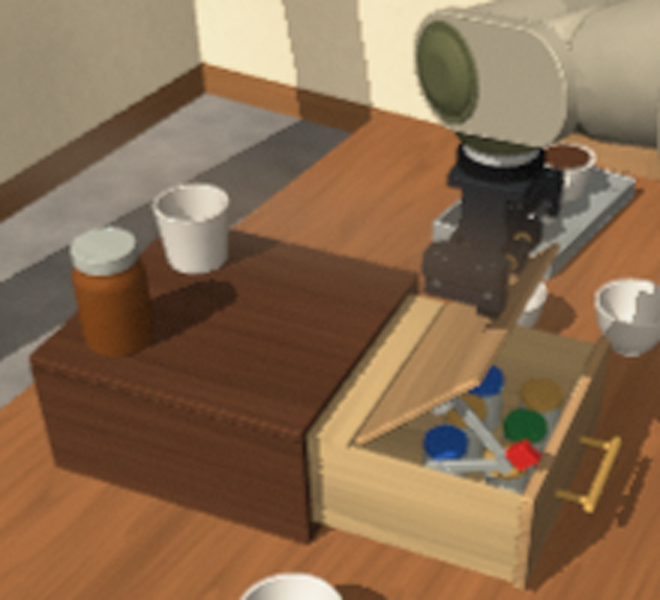

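Request:
arm_command --rows '[[[0.33,0.31,0],0],[[0.32,0.33,0],0],[[0.3,0.33,0],0],[[0.29,0.34,0],0],[[0.28,0.35,0],0],[[0.27,0.36,0],0],[[0.26,0.37,0],0],[[0.25,0.38,0],0],[[0.23,0.38,0],0],[[0.22,0.39,0],0],[[0.21,0.4,0],0],[[0.2,0.41,0],0]]'

```text
time: 11.43
eef_pos: [0.5129, -0.1352, 0.2462]
tool_rot: [-0.041, 0.041, -0.706, 0.706]
ft_force: [0.9, 0.0, 0.9]
grip_width: 0.0004
```

```bash
python3 - <<'E'
from H import *
from lid import outer
p=np.load("cab.npy")
delta(c2w(p,outer(1.2,.135)+[.009,0,.064]),p)
show("side","s9",(180,60,400,260),3)
E
```

```text
t 11.4333 eef [ 0.5129 -0.1352  0.2462] cab [-0.1559 -0.0001  0.2462] roll 0.013046358336390397 delta now cm [ 0.0321  0.0839 -0.0051] after roll [ 0.0321  0.0839 -0.0051] F [0.8941 0.0491 0.9191] grip 0.0003668003233978508
```

View pics/s9.png

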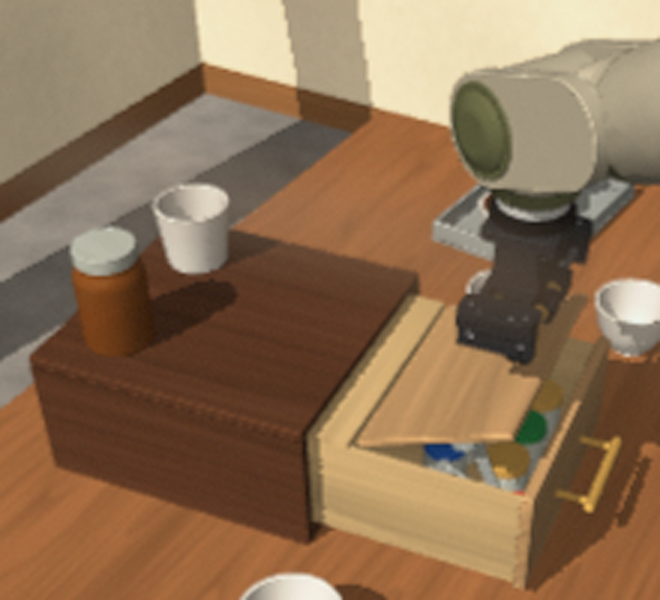

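Request:
arm_command --rows '[[[0.14,0.31,0],0],[[0.13,0.31,0],0],[[0.12,0.31,0],0],[[0.11,0.31,0],0],[[0.1,0.28,0],0],[[0.08,0.27,0],0],[[0.08,0.27,0],0],[[0.07,0.27,0],0],[[0.06,0.27,0],0],[[0.05,0.25,0],0],[[0.05,0.22,0],0],[[0.04,0.2,0],0]]'

```text
time: 12.48
eef_pos: [0.5029, -0.1364, 0.2137]
tool_rot: [-0.041, 0.041, -0.706, 0.706]
ft_force: [-0.9, -0.3, 0.6]
grip_width: 0.0004
```

```bash
python3 - <<'E'
from H import *
from lid import outer
p=np.load("cab.npy")
delta(c2w(p,outer(1.571,.135)+[.009,0,.064]),p)
show("side","s10",(180,60,400,260),3)
E
```

```text
t 12.4833 eef [ 0.5029 -0.1364  0.2137] cab [-0.166  -0.      0.2137] roll 0.012146273824677615 delta now cm [ 0.2291  1.6718 -0.0039] after roll [ 0.2291  1.6718 -0.0038] F [-0.8997 -0.3416  0.5927] grip 0.00039845352711725555
```

View pics/s10.png

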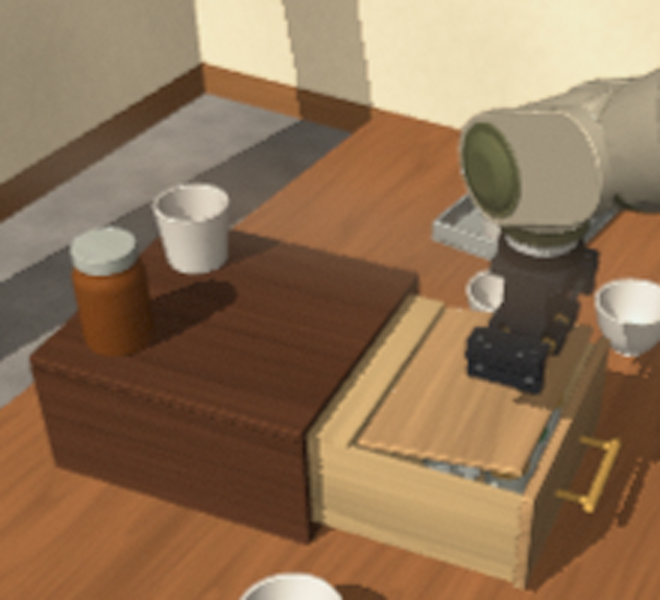

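Request:
arm_command --rows '[[[0.03,0.15,0],0],[[0.03,0.15,0],0],[[0.02,0.15,0],0],[[0.02,0.15,0],0],[[0.02,0.15,0],0],[[0.02,0.15,0],0],[[0.02,0.15,0],0],[[0,0.15,0],0],[[0,0.12,0],0],[[0,0.1,0],0],[[0,0.1,0],0],[[0,0.1,0],0]]'

```text
time: 13.53
eef_pos: [0.5012, -0.1366, 0.1976]
tool_rot: [0.041, -0.041, 0.706, -0.706]
ft_force: [0.2, 0.2, 0.1]
grip_width: 0.0005
```

Request:
arm_command --rows '[[[0,0.08,0],0],[[0,0.08,0],0],[[0,0,0],0]]'

```text
time: 13.78
eef_pos: [0.5016, -0.1365, 0.1973]
tool_rot: [-0.041, 0.04, -0.706, 0.706]
ft_force: [-2.1, 2.3, 10.2]
grip_width: 0.0005
```

```bash
python3 - <<'E'
from H import *
from lid import outer
p=np.load("cab.npy")
delta(c2w(p,outer(1.571,.135)+[.009,0,.064]),p)
show("side","s11",(180,60,400,260),3)
E
```

```text
t 13.7833 eef [ 0.5016 -0.1365  0.1973] cab [-0.1672 -0.0001  0.1973] roll 0.017802078970016445 delta now cm [ 0.1063  0.0297 -0.0059] after roll [ 0.1063  0.0297 -0.0058] F [-2.1409  2.2737 10.2149] grip 0.00045364398466214587
```

View pics/s11.png

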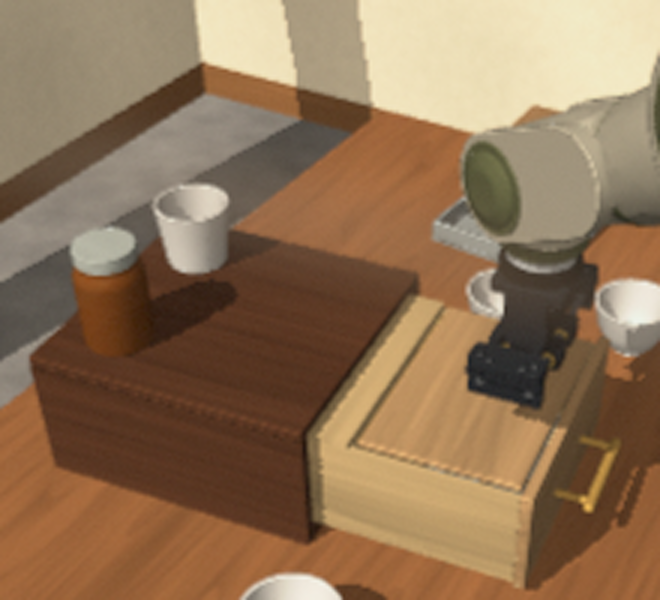

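Request:
arm_command --rows '[[[0,-1,0],0],[[0,-2,0],0],[[0,-2,0],0],[[2.1,0,0],0],[[2.1,0,0],0],[[2.1,0,0],0],[[2.2,0,0],0],[[0,0,0],0],[[0,0,0],0]]'

```text
time: 14.58
eef_pos: [0.4167, -0.1466, 0.2467]
tool_rot: [-0.041, 0.04, -0.706, 0.706]
ft_force: [-0.3, 1.3, 0.1]
grip_width: 0.0003
```

```bash
python3 - <<'E'
from H import *
p=np.load("cab.npy")
delta(c2w(p,(-.252,0,.162)),p)
show("side","s12",(180,60,400,260),3)
show("wrist","w12",None,1.25)
E
```

```text
t 14.5833 eef [ 0.4167 -0.1466  0.2467] cab [-0.2528 -0.0003  0.2467] roll -0.05180391307119451 delta now cm [-0.069   8.4735 -0.0317] after roll [-0.0691  8.4735 -0.0316] F [-0.2742  1.3314  0.0864] grip 0.000322818384169379
```

View pics/s12.png

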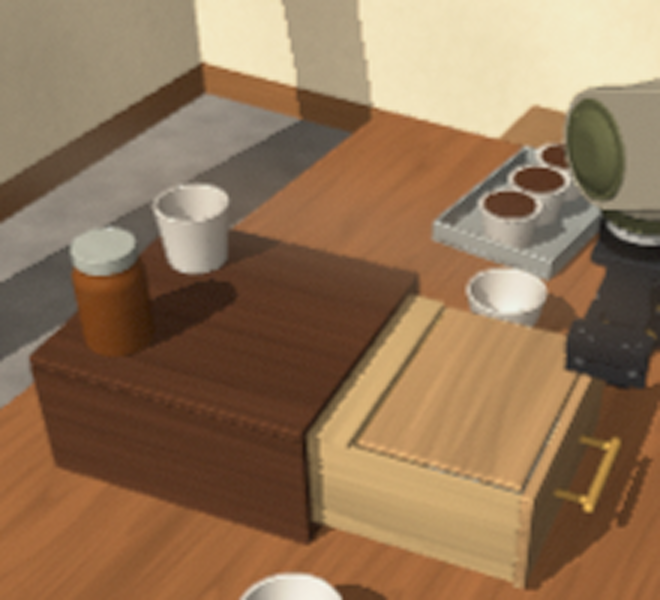

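View pics/w12.png

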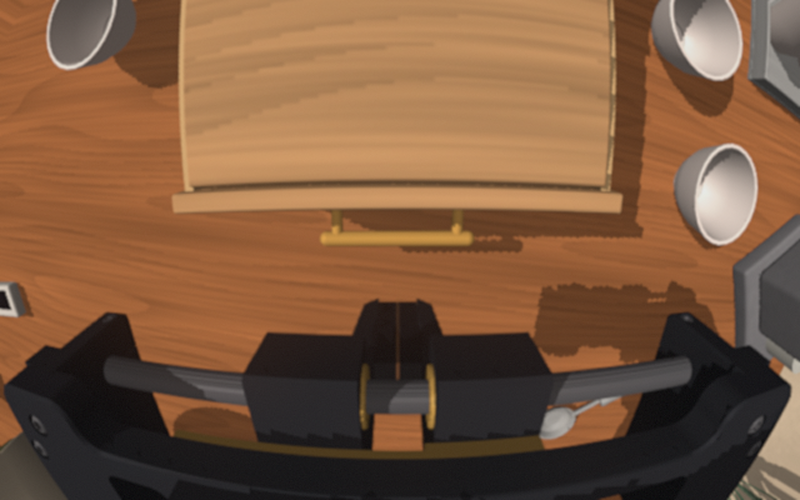

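Request:
arm_command --rows '[[[0,2.5,0.03],0],[[0,2.5,0],0],[[0,2,0],0],[[0,1.4,0],0],[[0,0,0],0],[[-0.7,0,0],0],[[-0.7,0,0],0],[[-0.6,0,0],0],[[-0.4,0,0],0],[[-0.4,0,0],0],[[-0.5,0,0],0],[[-0.5,0,0],0]]'

```text
time: 15.68
eef_pos: [0.455, -0.1422, 0.1623]
tool_rot: [-0.041, 0.041, -0.706, 0.706]
ft_force: [-3.0, -0.9, 3.0]
grip_width: 0.0007
```

```bash
python3 - <<'E'
from H import *
p=np.load("cab.npy")
delta(c2w(p,(-.011,0,.162)),p)
show("side","s13",(180,60,400,260),3)
E
```

```text
t 15.6833 eef [ 0.455  -0.1422  0.1623] cab [-0.2142 -0.0004  0.1623] roll 0.014850476897768881 delta now cm [-20.3242   0.0282  -0.0312] after roll [-20.3242   0.0282  -0.0364] F [-2.9876 -0.9346  2.9586] grip 0.0006758159051007233
```

View pics/s13.png

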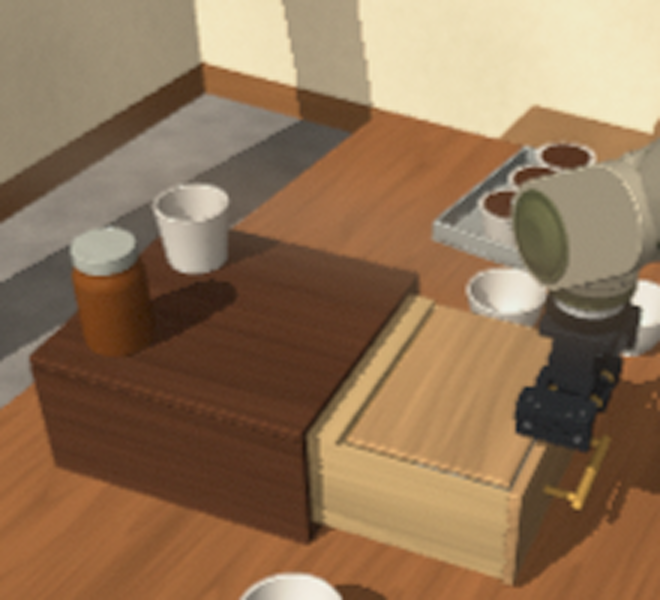

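Request:
arm_command --rows '[[[-0.8,0,0],0],[[-0.9,0,0],0],[[-0.9,0,0],0],[[-0.9,0,0],0],[[-0.9,0,0],0],[[-0.9,0,0],0],[[-0.9,0,0],0],[[-0.9,0,0],0],[[-0.9,0,0],0],[[-0.9,0,0],0],[[-0.9,0,0],0],[[-0.9,0,0],0]]'

```text
time: 16.73
eef_pos: [0.5619, -0.1297, 0.1621]
tool_rot: [-0.041, 0.041, -0.706, 0.706]
ft_force: [-3.3, -0.2, 2.1]
grip_width: 0.0004
```

```bash
python3 - <<'E'
from H import *
p=np.load("cab.npy")
delta(c2w(p,(-.011,0,.162)),p)
show("side","s14",(180,60,400,260),3)
E
```

```text
t 16.7333 eef [ 0.5619 -0.1297  0.1621] cab [-0.1065 -0.0002  0.1621] roll 0.0227115784149501 delta now cm [-9.5536  0.0087 -0.0173] after roll [-9.5536  0.0087 -0.0211] F [-3.2968 -0.186   2.14  ] grip 0.00044873912825461556
```

View pics/s14.png

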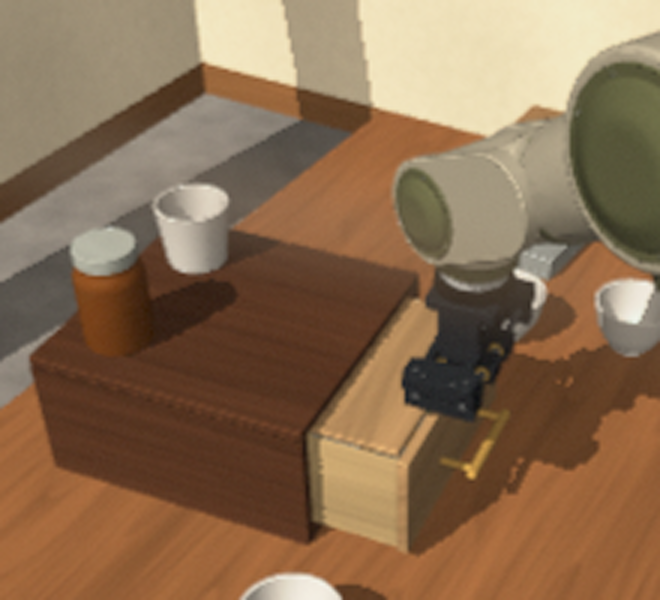

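Request:
arm_command --rows '[[[-0.9,0,0],0],[[-0.9,0,0],0],[[-0.9,0,0],0],[[-0.9,0,0],0],[[-0.9,0,0],0],[[-0.9,0,0],0],[[-0.8,0,0],0],[[-0.7,0,0],0],[[-0.6,0,0],0],[[-0.5,0,0],0],[[-0.4,0,0],0],[[-0.3,0,0],0]]'

```text
time: 17.78
eef_pos: [0.6476, -0.1197, 0.1619]
tool_rot: [0.041, -0.041, 0.706, -0.706]
ft_force: [-3.9, 0.1, 0.4]
grip_width: 0.0003
```

Request:
arm_command --rows '[[[-0.2,0,0],0],[[-0.2,0,0],0],[[-0.2,0,0],0],[[-0.1,0,0],0],[[0,0,0],0],[[0,0,0],0]]'

```text
time: 18.28
eef_pos: [0.6545, -0.1192, 0.1622]
tool_rot: [-0.041, 0.041, -0.706, 0.706]
ft_force: [-0.4, -0.2, -1.2]
grip_width: 0.0004
```

```bash
python3 - <<'E'
from H import *
p=np.load("cab.npy")
delta(c2w(p,(-.011,0,.162)),p)
show("side","s15",(180,60,400,260),3)
E
```

```text
t 18.2833 eef [ 0.6545 -0.1192  0.1622] cab [-0.0134 -0.0004  0.1622] roll 0.012719893732590101 delta now cm [-0.2417  0.0169 -0.0389] after roll [-0.2417  0.0169 -0.039 ] F [-0.4023 -0.2226 -1.1581] grip 0.00035750324141146613
```

View pics/s15.png

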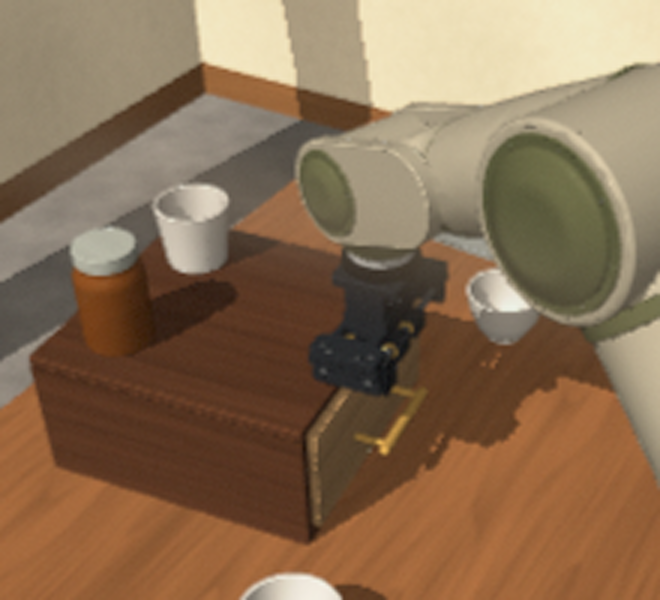

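Request:
arm_command --rows '[[[-0.15,0,0],0],[[-0.15,0,0],0],[[-0.1,0,0],0],[[0,0,0],0],[[0,0,0],0]]'

```text
time: 18.75
eef_pos: [0.6585, -0.1188, 0.1622]
tool_rot: [-0.041, 0.04, -0.706, 0.706]
ft_force: [-0.4, 0.2, -0.6]
grip_width: 0.0009
```

Request:
arm_command --rows '[[[-0.1,0,0],0],[[-0.1,0,0],0],[[-0.1,0,0],0],[[0,0,0],0]]'

```text
time: 19.08
eef_pos: [0.6602, -0.1186, 0.1623]
tool_rot: [0.039, -0.042, 0.706, -0.706]
ft_force: [-13.3, -1.0, 5.6]
grip_width: 0.0005
```

Request:
arm_command --rows '[[[-0.1,0,0],0],[[0,0,0],0],[[0,0,0],0]]'

```text
time: 19.33
eef_pos: [0.6603, -0.1186, 0.1623]
tool_rot: [0.038, -0.043, 0.706, -0.706]
ft_force: [-21.0, -1.9, 8.6]
grip_width: 0.0006
```

Hard stop. Back off and check.

Request:
arm_command --rows '[[[0.5,0,0],0],[[1,0,0],0],[[2,0,0],0],[[2,0,0],0],[[1,-2.5,0],0],[[0,-3,0],0],[[2,-3,0],0],[[3,-3,0],0],[[3,-1,0],0],[[3,0,0],0],[[0,0,0],0],[[0,0,0],0]]'

```text
time: 20.33
eef_pos: [0.4887, -0.1384, 0.2873]
tool_rot: [-0.041, 0.04, -0.706, 0.706]
ft_force: [-0.2, -0.1, -0.5]
grip_width: 0.0004
```

```bash
python3 - <<'E'
from H import *
p=np.load("cab.npy")
delta(c2w(p,(-.011,0,.162)),p)
show("side","s16",(180,60,400,300),3)
show("top","t16",(220,60,480,260),3)
show("wrist","w16",None,1.25)
E
```

```text
t 20.3333 eef [ 0.4887 -0.1384  0.2873] cab [-0.1803 -0.0005  0.2873] roll -0.05130641679164894 delta now cm [-16.9073  12.5683  -0.0743] after roll [-16.9074  12.5683  -0.0591] F [-0.2481 -0.1205 -0.4583] grip 0.0003945624253550782
```

View pics/s16.png

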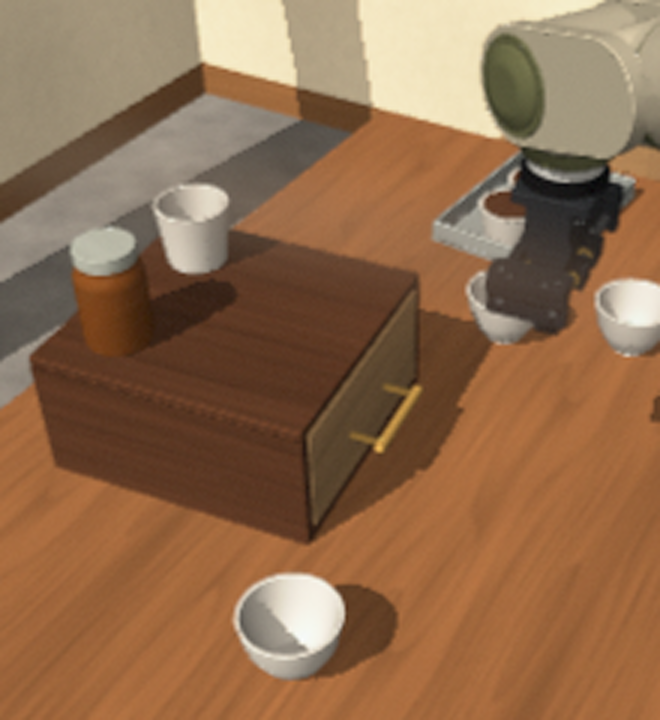

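View pics/t16.png

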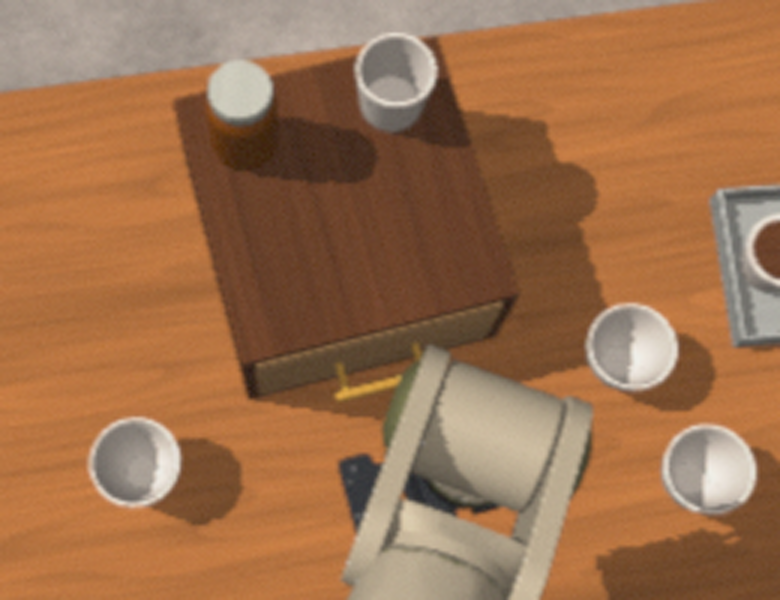

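View pics/w16.png

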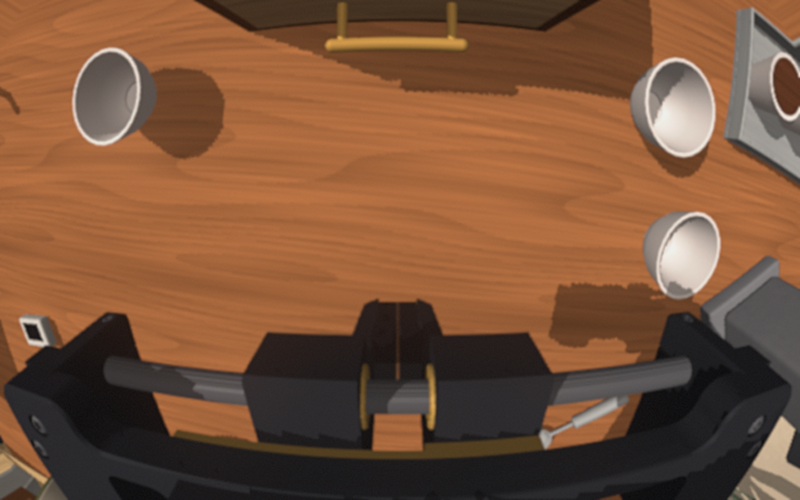

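```bash
python3 -c "
from rig import env
print(env.hand_in())"
```

```text
the job is handed in; nothing more can be done
None
```

The coffee sample drawer is closed up and the job is handed in, at about 20.5 s of the 64 s allowed. The verdict is not reported back to me.

- **Stay:** I gripped the red tab and lifted it on an arc of about 0.8 rad. By the geometry that breaks it to a bend of about 1.2 rad. The drawer did not move, and the picture after release showed the stay broken and the lid down about 0.2 rad.
- **Lid:** I lowered it slowly with closed fingertips behind its outer face. It ended level with the front panel, with the fingertips at a height of 133 mm, as expected for fully shut. The last press was about 10 N.
- **Drawer:** I pushed it in only after the lid was shut. It ran at 3–4 N until it stopped. A further 1 mm of command then raised the force from 13 N to 21 N with no movement.
- **Last pictures:** The drawer front looks flush with the cabinet, and the gripper is clear of everything. All three bowls stand within about 1 pixel of where they started. The jar and cup on the cabinet are also still standing.
- **One disagreement:** The stop came about 3 mm further in than my camera estimate of the cabinet's position. That is about the same size as the estimate's own error, so I trust the force reading. I also could not see the lid once the drawer was home.

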